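Stroke-check the wheels of a bottle-tray flow lane

TASK

Before trays are fed down the little gravity lane, check that no wheel sticks: on each of its two tracks, draw the fingertips lightly along the row of wheels, from the highest wheel down to the lowest, so that every wheel visibly turns the way the trays run, never uphill. Touch only: do not press the sprung tracks hard down or lift them, leave the bottles and the tray where they stand, and finish with the hand clear.

Things in the scene. Friction and masses are not known exactly. Their poses are not given: they have to be found in the camera images.
- lane: Bench-top gravity lane, fixed: an aluminium pipe stand 250 mm wide, 220 mm long between its cross pipes (all below the tracks), carrying two parallel wheel tracks. Origin on the bench under its middle; y axis points uphill (trays run to -y), x from the near track (x = -60 mm) to the far track (+60 mm), z up. The tracks slope down at 0.07 rad; wheel tops are 135 mm above the bench in mid-lane.
- lane_stop (a point): Middle of the top edge of the steel end-stop plate (250 mm wide) that crosses the low end, 51 mm beyond the centres of the lowest wheels, its edge 146 mm above the bench, 18 mm above the lowest wheels' tops.
- near_high (a point): Topmost point of the tread, mid-width, of the highest wheel (wheel 1) of the near (lane's -x side, the one closer to the robot) track, an open channel 34 mm wide, 260 mm long, holding one row of 6 free-turning pale nylon wheels, 30 mm in diameter, 22 mm wide, 42 mm apart, their tops 10 mm above the channel's side walls. The point moves with the track, not with the wheel's turn.
- near_low (a point): The same point on the lowest wheel (wheel 6) of the near track, 210 mm from the highest; the tops of wheels 2 to 5 lie evenly on the straight line between.
- near_track (a joint): Up and down travel of the near track on its rubber buffers, m: 0 at rest, negative when pressed down, positive when lifted. It gives about 1 mm for every 4 N and stops at -9 mm.
- near_w1 (a joint): Turn of wheel 1 of the near track (1 is the highest, 6 the lowest), rad: 0 at the start, growing when its top is drawn downhill. Light friction keeps it where it is left; a fingertip resting on it with 1 N turns it when drawn along.
- near_w2 (a joint): Turn of wheel 2 of the near track (1 is the highest, 6 the lowest), rad: 0 at the start, growing when its top is drawn downhill. Light friction keeps it where it is left; a fingertip resting on it with 1 N turns it when drawn along.
- near_w3 (a joint): Turn of wheel 3 of the near track (1 is the highest, 6 the lowest), rad: 0 at the start, growing when its top is drawn downhill. Light friction keeps it where it is left; a fingertip resting on it with 1 N turns it when drawn along.
- near_w4 (a joint): Turn of wheel 4 of the near track (1 is the highest, 6 the lowest), rad: 0 at the start, growing when its top is drawn downhill. Light friction keeps it where it is left; a fingertip resting on it with 1 N turns it when drawn along.
- near_w5 (a joint): Turn of wheel 5 of the near track (1 is the highest, 6 the lowest), rad: 0 at the start, growing when its top is drawn downhill. Light friction keeps it where it is left; a fingertip resting on it with 1 N turns it when drawn along.
- near_w6 (a joint): Turn of wheel 6 of the near track (1 is the highest, 6 the lowest), rad: 0 at the start, growing when its top is drawn downhill. Light friction keeps it where it is left; a fingertip resting on it with 1 N turns it when drawn along.
- far_high (a point): Topmost point of the tread, mid-width, of the highest wheel (wheel 1) of the far (lane's +x side) track, an open channel 34 mm wide, 260 mm long, holding one row of 6 free-turning pale nylon wheels, 30 mm in diameter, 22 mm wide, 42 mm apart, their tops 10 mm above the channel's side walls. The point moves with the track, not with the wheel's turn.
- far_low (a point): The same point on the lowest wheel (wheel 6) of the far track, 210 mm from the highest; the tops of wheels 2 to 5 lie evenly on the straight line between.
- far_track (a joint): Up and down travel of the far track on its rubber buffers, m: 0 at rest, negative when pressed down, positive when lifted. It gives about 1 mm for every 4 N and stops at -9 mm.
- far_w1 (a joint): Turn of wheel 1 of the far track (1 is the highest, 6 the lowest), rad: 0 at the start, growing when its top is drawn downhill. Light friction keeps it where it is left; a fingertip resting on it with 1 N turns it when drawn along.
- far_w2 (a joint): Turn of wheel 2 of the far track (1 is the highest, 6 the lowest), rad: 0 at the start, growing when its top is drawn downhill. Light friction keeps it where it is left; a fingertip resting on it with 1 N turns it when drawn along.
- far_w3 (a joint): Turn of wheel 3 of the far track (1 is the highest, 6 the lowest), rad: 0 at the start, growing when its top is drawn downhill. Light friction keeps it where it is left; a fingertip resting on it with 1 N turns it when drawn along.
- far_w4 (a joint): Turn of wheel 4 of the far track (1 is the highest, 6 the lowest), rad: 0 at the start, growing when its top is drawn downhill. Light friction keeps it where it is left; a fingertip resting on it with 1 N turns it when drawn along.
- far_w5 (a joint): Turn of wheel 5 of the far track (1 is the highest, 6 the lowest), rad: 0 at the start, growing when its top is drawn downhill. Light friction keeps it where it is left; a fingertip resting on it with 1 N turns it when drawn along.
- far_w6 (a joint): Turn of wheel 6 of the far track (1 is the highest, 6 the lowest), rad: 0 at the start, growing when its top is drawn downhill. Light friction keeps it where it is left; a fingertip resting on it with 1 N turns it when drawn along.
- bottle_between: Small sauce bottle with a red screw cap, 42 mm in diameter, 111 mm tall, loose, standing on the bench between the two tracks, its cap lower than the wheel tops; to be left alone. Origin at the centre of its foot, z up.
- bottle_high: Small sauce bottle with a red screw cap, 42 mm in diameter, 111 mm tall, loose, standing on the bench off the lane's high end; to be left alone. Origin at the centre of its foot, z up.
- bottle_far: Small sauce bottle with a red screw cap, 42 mm in diameter, 111 mm tall, loose, standing on the bench beyond the far track; to be left alone. Origin at the centre of its foot, z up.
- tray: Grey plastic tray of six such bottles, 150 x 200 mm, 116 mm tall with its bottles, loose on the bench off the lane's low end; to be left alone. Origin at the centre of its underside, z up.

How it is judged:
By the outcome, as a careful person would: the job done as asked, in the order asked, and still so for the second after the job is handed in, with the robot touching nothing.
It also fails if it takes over 53 s, if anything falls off the work surface, if the arm or the gripper's body presses on something with over 40 N, if the wrist force passes 120 N, or if a joint passes its speed limit or range.

ROBOT

A 7-joint arm with a two-finger parallel gripper is mounted at the origin on the work surface. World frame = base frame: x ahead of the robot, y to its left, z up, the work surface at z = 0. Lengths are in mm, angles in rad, forces in N, time in s.
With the tool pointing down it reaches from about 400 to 875 mm from the base axis. Payload 4.4 kg.
Tool frame: the origin (TCP) lies midway between the tips of the shut fingers; the grasp point (between the pads) lies 19 mm behind it; x points along the fingers, z is the direction in which the jaws open and shut, and the axes are right-handed (so a half turn about x gives the same grasp; the last joint's range is limited). The gripper opens to 85 mm and grips with 20 to 120 N. Pads are 22 mm wide; open, the fingers measure 114 mm over their backs; the gripper's body (76 mm by 85 mm) begins 54 mm behind the grasp point. The pads swing forward as they close: fully open they stand 13 mm farther back than shut.
Start: joints at [1.043, 0.628, 0.038, 1.517, -0.027, 0.996, -0.02], TCP at [289.642, -581.915, 231.313] pointing down, gripper open.
Joint ranges: [-3.06, 3.06], [-0.37, 2.12], [-1.25, 1.32], [0.18, 2.47], [-1.1, 4.24], [0.23, 1.98], [-2.94, 2.94]. Speed limits (rad/s): [2.57, 2.57, 3.14, 3.14, 3.14, 3.14, 3.14].

INTERFACE

Orientations are given as [roll, pitch, yaw] about the fixed x, y, z axes, in that order (R = Rz(yaw) Ry(pitch) Rx(roll)).
In Python, from cell import ctrl gives the robot as it stands. The module is installed in compiled form; this text tells all that it offers.
- The arm moves only by the tool servo_tool, never from a script. Its argument "rows" is a list of rows, each an object of numbers: "dx", "dy", "dz": the shift along the tool's x, y, z in units of 750 mm (1.0 is 750 mm); "wx", "wy", "wz": the turn, a rotation vector about the tool's x, y, z in units of 6 degrees (1.0 is 6 degrees); "fingers": the closure, from 0 (fully open) to 1 (shut). In form: [{"dx": .., "dy": .., "dz": .., "wx": .., "wy": .., "wz": .., "fingers": ..}, ...]. A call has 1 to 5 rows; each row shifts and turns the commanded pose from where the row before left it, along the tool's axes as they then stand; what a row does not reach is not made up. A row lasts 1/8 s, in which the tool goes at most 62.5 mm and 10.7 degrees, less where a joint would pass 70% of its speed; a pose out of reach is approached as far as the arm can. A call with a number of a shift or a turn outside -1 to 1 is refused whole. A call with a gripper value outside its range is refused whole. The fingers move at their own pace and stop on an object; the grip force is fixed at half the most. Time passes only in rows, so rows that do not move let the fingers close. It gives the time, the measured TCP pose, the force and the opening at its end, in the units of the state.
- ctrl.read_state(): the state, without advancing time (a new reading comes with each control period).
- ctrl.get_image(name): name is "scene" or "top"; returns the picture (384x512x3 uint8, red, green, blue); there is no depth.
- ctrl.camera_info(name): a dict with "fovy" (degrees; the focal length in pixels is half the picture's height over the tangent of half this angle, whatever the lens; pixels are square), "cx", "cy" (the principal point, pixels), "k1" (the pictures are not rectified: a ray, as slopes to the right and down, at radius r is drawn at 1 + k1 r^2 times it, then the intrinsics apply), "R" (3x3) and "t" (3): a world point X has camera coordinates R X + t. Camera axes: x right, y down, z forward; pixel columns grow to the right and rows downward; lengths in mm; the calibration is good to about 2 mm. A picture is of the moment at which its call begins. camera_info takes no time and is no camera call.
- ctrl.finish_job(): hands the job in, once; it reports no verdict.
Trained networks look in the newest picture that a camera, given by its name, has taken for a name from the list of things; names that differ only in an ending like _2 or _b are one class to them, and where a whole thing is asked for, a point or a joint stands for the part that bears it (a point fixed in the world has none). Each returns a list of dicts, best first, with "conf" (0 to 1); they miss things now and then, are a little off and sometimes report something else, mostly with a low value. They report only what shows in the picture. A call takes as long as a camera call.
- ctrl.search_frame(label, camera): "extent" ([centre column, centre row, width, height] in pixels, round what is visible of it).
- ctrl.silhouettes(label, camera): "region" (384x512 bool, what is visible of it) and "extent" ([centre column, centre row, width, height] in pixels, round what is visible of it).
- ctrl.mark_of(label, camera): "point" ([column, row] in pixels: a listed point, or the origin of a listed thing).
The state is a dict: "clock": time; "qpos": joint angles; "qd": joint speeds; "tau": joint torques, N m; "eef_pos": TCP position; "tool_rot": TCP orientation; "force": force on the tool from outside, world axes, zero at the start; "torque": the same for the moment, N m; "width": finger opening in mm.
Only numpy, scipy, OpenCV 4.12 (cv2) and the standard library are available. Lean on these libraries where they do the work, as an engineer would, in place of code of your own. Each camera call takes 0.05 s, during which the arm holds its last target.

## Working session

There is one attempt and no reset: what is moved stays moved. The work goes in short steps, Python scripts to look and compute and a tool call to move; the robot and the scene stay as the last step left them, time stands still between calls to the robot, and variables do not carry over. Pictures are saved under pics/ and viewed, and the job is handed in when it is done.

Besides the shell and the picture viewer there is one more tool, called after "Request:" as name(argument=value, ...) on one line, values as JSON. servo_tool: Moves the arm, as the interface text tells. Its arguments: {"type":"object","properties":{"rows":{"type":"array"}},"required":["rows"]}

```bash
mkdir -p pics
cat > h.py <<'E'
import numpy as np, cv2
from cell import ctrl
def cam(n):
    c=ctrl.camera_info(n); f=192/np.tan(np.radians(c['fovy'])/2)
    return f,c['cx'],c['cy'],c['k1'],np.array(c['R']),np.array(c['t'])
def ray(n,p):
    f,cx,cy,k1,R,t=cam(n)
    d=np.array([(p[0]-cx)/f,(p[1]-cy)/f]);u=d.copy()
    for _ in range(30): u=d/(1+k1*(u@u))
    o=-R.T@t; v=R.T@np.array([u[0],u[1],1]); return o,v/np.linalg.norm(v)
def atz(n,p,z):
    o,v=ray(n,p); return o+v*(z-o[2])/v[2]
def proj(n,X):
    f,cx,cy,k1,R,t=cam(n); c=R@np.asarray(X,float)+t; u=c[:2]/c[2]; u=u*(1+k1*(u@u)); return u*f+[cx,cy]
def tri(p1,p2):
    o1,v1=ray('scene',p1);o2,v2=ray('top',p2)
    A=np.stack([v1,-v2],1); s=np.linalg.lstsq(A,o2-o1,rcond=None)[0]
    a=o1+s[0]*v1;b=o2+s[1]*v2; return (a+b)/2,np.linalg.norm(a-b)
E
python3 - <<'E'
from h import *
np.set_printoptions(precision=1,suppress=True)
for n in('scene','top'):
    im=ctrl.get_image(n); cv2.imwrite(f'pics/{n}0.png',im[:,:,::-1])
    for l in ['near_high','near_low','far_high','far_low','lane_stop','lane','bottle_between','bottle_high','bottle_far','tray']:
        r=ctrl.mark_of(l,n); print(n,l,[(np.array(q['point']),round(q['conf'],2)) for q in r[:3]])
    f,cx,cy,k1,R,t=cam(n); print(f,-R.T@t,R[2])
print(ctrl.read_state())
E
```

```text
scene near_high [(array([314.6, 160.7]), 0.68)]
scene near_low [(array([246.2, 167.2]), 0.67), (array([312.6, 160.3]), 0.42)]
scene far_high [(array([320.8, 187.1]), 0.58)]
scene far_low [(array([242.2, 192.4]), 0.61)]
scene lane_stop [(array([229.1, 173.2]), 0.85)]
scene lane [(array([281.2, 206. ]), 0.74)]
scene bottle_between [(array([282.7, 212.8]), 0.78)]
scene bottle_high [(array([364.6, 216.8]), 0.95)]
scene bottle_far [(array([274.7, 258.1]), 0.56)]
scene tray [(array([176.1, 198.5]), 0.72)]
400.25181572628065 [1492.1   95.1  843.5] [-0.8 -0.1 -0.6]
top near_high [(array([186.7, 237.9]), 0.93)]
top near_low [(array([277.8, 224.5]), 0.86)]
top far_high [(array([182.1, 187.4]), 0.91), (array([135.8, 213.2]), 0.39), (array([271.7, 173.2]), 0.28)]
top far_low [(array([273.7, 176.6]), 0.96)]
top lane_stop [(array([294.5, 201.3]), 0.71)]
top lane [(array([234.6, 214.4]), 0.58)]
top bottle_between [(array([369.3, 223.6]), 0.7), (array([233.6, 212.2]), 0.65)]
top bottle_high []
top bottle_far [(array([230.7, 135.6]), 0.86)]
top tray [(array([369.6, 224.2]), 0.82)]
441.93136501468183 [ 425.7   -0.9 1132.9] [ 0.2  0.  -1. ]
{'clock': 1.1, 'qpos': array([ 1. ,  0.6,  0. ,  1.5, -0. ,  1. , -0. ]), 'qd': array([ 0.,  0.,  0.,  0.,  0.,  0., -0.]), 'tau': array([ -0. , -56.3,   1.2, -19.4,   0. ,   0. ,   0. ]), 'eef_pos': array([ 289.6, -581.9,  231.3]), 'tool_rot': array([-0.2,  1.6, -1.3]), 'force': array([0.5, 0. , 0.1]), 'torque': array([ 0., -0., -0.]), 'width': 85.6484154735414}
```

Run:
```python
from h import *
for n,b in(('scene',(150,110,410,290)),('top',(110,90,430,290))):
    im=cv2.imread(f'pics/{n}0.png'); c=im[b[1]:b[3],b[0]:b[2]]; cv2.imwrite(f'pics/{n}0c.png',cv2.resize(c,None,fx=2.5 if n=='top' else 3,fy=2.5 if n=='top' else 3,interpolation=cv2.INTER_CUBIC))
np.set_printoptions(precision=1,suppress=True)
S=dict(nh=(314.6,160.7),nl=(246.2,167.2),fh=(320.8,187.1),fl=(242.2,192.4),st=(229.1,173.2))
T=dict(nh=(186.7,237.9),nl=(277.8,224.5),fh=(182.1,187.4),fl=(273.7,176.6),st=(294.5,201.3))
Z=dict(nh=142.3,nl=127.7,fh=142.3,fl=127.7,st=146)
for k in S: print(k,*tri(S[k],T[k]),atz('scene',S[k],Z[k]),atz('top',T[k],Z[k]))
s=ctrl.read_state(); np.set_printoptions(precision=4,suppress=True); print(s['tool_rot'],s['clock'])
```

```text
nh [504.2 168.6 148.8] 6.0941762981467695 [495.8 166.2 142.3] [504.6 172.8 142.3]
nl [530.4 -35.5 131.6] 4.32444980306956 [525.3 -38.3 127.7] [530.6 -33.4 127.7]
fh [620.7 182.4 142.3] 2.07439966388371 [621.1 181.3 142.3] [620.7 183.4 142.3]
fl [643.1 -31.9 127.1] 7.971861753365968 [644.  -35.8 127.7] [642.5 -27.9 127.7]
st [580.9 -76.8 144.5] 8.65929973174591 [582.9 -80.8 146. ] [580.1 -72.4 146. ]
[-0.1649  1.5708 -1.2739] 1.1
```

View pics/scene0c.png

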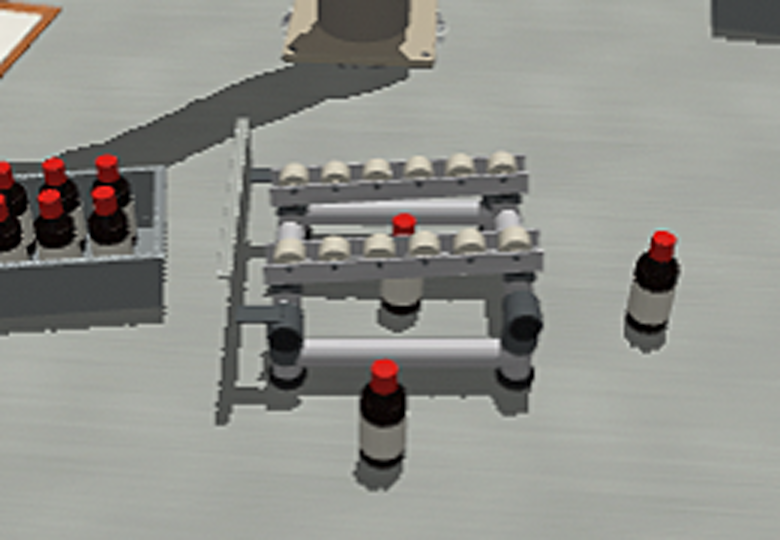

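View pics/top0c.png

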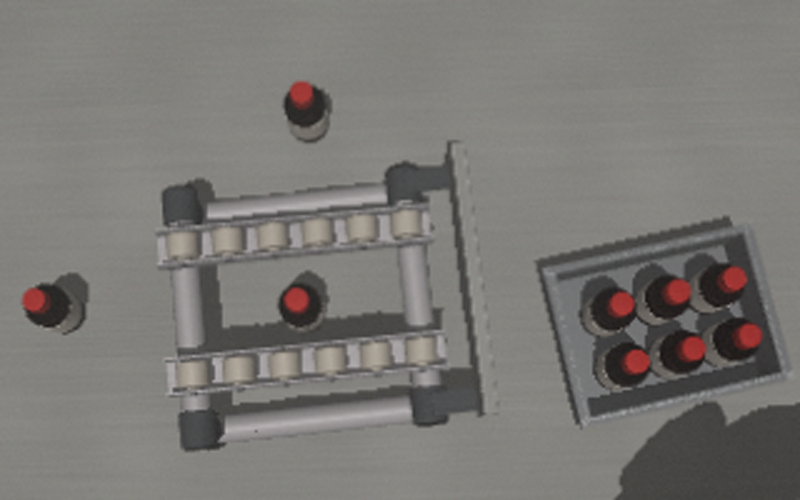

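```bash
cat > fit.py <<'E'
from h import *
from scipy.optimize import least_squares
np.set_printoptions(precision=2,suppress=True)
def wheel(p,side,i,dz=0):
    # p x,y,yaw ; i 0 = highest
    s=(2.5-i)*42; L=np.array([60*side, s*np.cos(.07), 135+s*np.sin(.07)+dz])
    c,sn=np.cos(p[2]),np.sin(p[2])
    return np.array([p[0]+c*L[0]-sn*L[1], p[1]+sn*L[0]+c*L[1], L[2]])
E
python3 - <<'E'
from fit import *
im={n:cv2.imread(f'pics/{n}0.png') for n in('scene','top')}
B={}
for n in im:
    h=im[n].astype(int); b,g,r=h[...,0],h[...,1],h[...,2]
    m=((r-b>18)&(r-b<70)&(r>120)&(abs(r-g)<30)).astype(np.uint8)
    k,lab,st,ce=cv2.connectedComponentsWithStats(m)
    B[n]=[(c,s[4]) for c,s in zip(ce[1:],st[1:]) if 12<s[4]<300 and 150<c[0]<420 and 130<c[1]<290]
    print(n,len(B[n])); print(np.array([[*c,a] for c,a in B[n]]))
E
```

```text
scene 12
[[302.59 163.34  29.  ]
 [316.4  162.73  30.  ]
 [275.27 164.83  30.  ]
 [288.82 164.18  28.  ]
 [247.52 166.66  29.  ]
 [261.38 165.9   29.  ]
 [290.93 189.53  40.  ]
 [306.11 188.78  37.  ]
 [320.95 187.97  39.  ]
 [261.12 191.27  41.  ]
 [275.9  190.4   40.  ]
 [246.16 192.    38.  ]]
top 12
[[271.39 178.43  28.  ]
 [253.52 180.52  33.  ]
 [235.73 181.9   30.  ]
 [217.68 183.85  34.  ]
 [199.46 185.4   35.  ]
 [181.17 187.23  35.  ]
 [277.61 229.71  28.  ]
 [259.28 231.89  36.  ]
 [222.45 235.4   40.  ]
 [240.73 233.91  33.  ]
 [203.78 236.92  37.  ]
 [185.64 239.03  36.  ]]
```

Run:
```python
from fit import *
im={n:cv2.imread(f'pics/{n}0.png') for n in('scene','top')}
B={}
for n in im:
    h=im[n].astype(int); b,g,r=h[...,0],h[...,1],h[...,2]
    m=((r-b>14)&(r-b<70)&(r>75)&(abs(r-g)<30)).astype(np.uint8)
    k,lab,st,ce=cv2.connectedComponentsWithStats(m)
    B[n]=np.array([[*c,s[4]] for c,s in zip(ce[1:],st[1:]) if 12<s[4]<300 and 150<c[0]<420 and 130<c[1]<290])
    print(n,B[n].shape,B[n][:,2])
    B[n]=B[n][:,:2]
# model: visible cap of wheel above z_top-10: area-weighted hull
def model(n,p,side,i):
    T=wheel(p,side,i); c,s=np.cos(p[2]),np.sin(p[2])
    ex=np.array([c,s,0]); ey=np.array([-s*np.cos(.07),c*np.cos(.07),np.sin(.07)]); ez=np.cross(ex,ey)
    C=T-15*ez; pts=[]
    for w in(-11,11):
        for a in np.linspace(-1.23,1.23,15): pts.append(proj(n,C+w*ex+15*(np.sin(a)*ey+np.cos(a)*ez)))
    h=cv2.convexHull(np.array(pts,np.float32)*16); M=cv2.moments(h); return np.array([M['m10'],M['m01']])/M['m00']/16
K=[(s,i) for s in(-1,1) for i in range(6)]
def res(p,ns):
    o=[]
    for n in ns:
        for s,i in K:
            q=model(n,p,s,i); d=B[n]-q; j=np.argmin((d**2).sum(1)); o+=list(d[j])
    return np.array(o)
for ns in(['scene'],['top'],['scene','top']):
    r=least_squares(res,[574,66,0.11],args=(ns,),loss='soft_l1',diff_step=1e-4,x_scale=[10,10,.02]); 
    print(ns,r.x,np.sqrt((r.fun**2).mean()))
    q=res(r.x,ns).reshape(-1,2); print(q.mean(0))
p=r.x; print([wheel(p,s,i) for s,i in((-1,0),(-1,5),(1,0),(1,5))])
from scipy.spatial.transform import Rotation as Ro
R=Ro.from_euler('xyz',ctrl.read_state()['tool_rot']).as_matrix(); print(R)
```

```text
scene (12, 3) [41. 37. 37. 39. 37. 36. 46. 45. 45. 48. 44. 45.]
top (12, 3) [93. 96. 94. 91. 94. 99. 97. 97. 99. 97. 99. 93.]Traceback (most recent call last):
  File "<stdin>", line 27, in <module>
    return func(*args, **kwargs)
    result = trf(vector_fun.fun, vector_fun.jac, x0, f0, J0, lb, ub, ftol, xtol,
                 gtol, max_nfev, x_scale, loss_function, tr_solver,
                 tr_options.copy(), verbose, callback=callback_wrapped)
    return trf_no_bounds(
        fun, jac, x0, f0, J0, ftol, xtol, gtol, max_nfev, x_scale,
        loss_function, tr_solver, tr_options, verbose, callback=callback)
    J = jac(x)
    self._update_jac()
    ~~~~~~~~~~~~~~~~^^
    self.J = self.jac_wrapped(xp_copy(self.x), f0=self.f)
             ~~~~~~~~~~~~~~~~^^^^^^^^^^^^^^^^^^^^^^^^^^^^
    J, dct = approx_derivative(
             ~~~~~~~~~~~~~~~~~^
        self.fun,
        ^^^^^^^^^
    ...<2 lines>...
        **self.finite_diff_options,
        ^^^^^^^^^^^^^^^^^^^^^^^^^^^
    )
    ^
    J, _nfev = _dense_difference(fun_wrapped, x0, f0, h,
               ~~~~~~~~~~~~~~~~~^^^^^^^^^^
[... 250 characters left out ...]
                ^^^^^^^
    f = np.atleast_1d(self.fun(x, *self.args, **self.kwargs))
                      ~~~~~~~~^^^^^^^^^^^^^^^^^^^^^^^^^^^^^^
    return np.atleast_1d(self.fun(x))
                         ~~~~~~~~^^^
    return self.f(x, *self.args, **self.kwargs)
           ~~~~~~^^^^^^^^^^^^^^^^^^^^^^^^^^^^^^
  File "<stdin>", line 24, in res
  File "<stdin>", line 17, in model
  File "h.py", line 14, in proj
    f,cx,cy,k1,R,t=cam(n); c=R@np.asarray(X,float)+t; u=c[:2]/c[2]; u=u*(1+k1*(u@u)); return u*f+[cx,cy]
                   ~~~^^^
  File "h.py", line 4, in cam
    c=ctrl.camera_info(n); f=192/np.tan(np.radians(c['fovy'])/2)
ValueError: time passes only in moves, steps and waits
```

```bash
sed -i 's/^def cam(n):/import functools\n@functools.cache\ndef cam(n):/' h.py
cat > fitrun.py <<'E'
from fit import *
im={n:cv2.imread(f'pics/{n}0.png') for n in('scene','top')}
B={}
for n in im:
    h=im[n].astype(int); b,g,r=h[...,0],h[...,1],h[...,2]
    m=((r-b>14)&(r-b<70)&(r>75)&(abs(r-g)<30)).astype(np.uint8)
    k,lab,st,ce=cv2.connectedComponentsWithStats(m)
    B[n]=np.array([[*c,s[4]] for c,s in zip(ce[1:],st[1:]) if 12<s[4]<300 and 150<c[0]<420 and 130<c[1]<290])[:,:2]
def model(n,p,side,i):
    T=wheel(p,side,i); c,s=np.cos(p[2]),np.sin(p[2])
    ex=np.array([c,s,0]); ey=np.array([-s*np.cos(.07),c*np.cos(.07),np.sin(.07)]); ez=np.cross(ex,ey)
    C=T-15*ez; pts=[]
    for w in(-11,11):
        for a in np.linspace(-1.23,1.23,15): pts.append(proj(n,C+w*ex+15*(np.sin(a)*ey+np.cos(a)*ez)))
    h=cv2.convexHull(np.array(pts,np.float32)*16); M=cv2.moments(h); return np.array([M['m10'],M['m01']])/M['m00']/16
K=[(s,i) for s in(-1,1) for i in range(6)]
def res(p,ns):
    o=[]
    for n in ns:
        for s,i in K:
            q=model(n,p,s,i); d=B[n]-q; j=np.argmin((d**2).sum(1)); o+=list(d[j])
    return np.array(o)
for ns in(['scene'],['top'],['scene','top']):
    r=least_squares(res,[574,66,0.11],args=(ns,),loss='soft_l1',diff_step=1e-4,x_scale=[10,10,.02]); 
    print(ns,r.x,np.sqrt((r.fun**2).mean()))
p=r.x; print([wheel(p,s,i) for s,i in((-1,0),(-1,5),(1,0),(1,5))])
from scipy.spatial.transform import Rotation as Ro
s=ctrl.read_state();R=Ro.from_euler('xyz',s['tool_rot']).as_matrix(); print(R,s['clock'],s['qpos'])
E
python3 fitrun.py
```

```text
['scene'] [566.    73.33   0.08] 0.1264289322827331
['top'] [567.82 117.52   0.07] 5.146941154338562
['scene', 'top'] [569.57  74.97   0.08] 0.5495393772613667
[array([501.3 , 174.52, 142.34]), array([518.25, -34.28, 127.66]), array([620.9 , 184.23, 142.34]), array([637.85, -24.57, 127.66])]
[[ 0.    0.9   0.45]
 [-0.    0.45 -0.9 ]
 [-1.   -0.    0.  ]] 1.1 [ 1.04  0.63  0.04  1.52 -0.03  1.   -0.02]
```

```bash
sed -i 's/\[574,66,0.11\]/[568,73,0.08]/' fitrun.py; python3 fitrun.py; python3 -c "
from fit import *
print(tri((316.4,162.7),(185.64,239.0)),tri((246.16,192),(271.39,178.4)))"
```

```text
['scene'] [566.    73.33   0.08] 0.12642830635405136
['top'] [570.29  75.94   0.08] 0.11912310903938755
['scene', 'top'] [569.57  74.97   0.08] 0.5495374340728082
[array([501.3 , 174.52, 142.34]), array([518.25, -34.28, 127.66]), array([620.9 , 184.23, 142.34]), array([637.85, -24.57, 127.66])]
[[ 0.    0.9   0.45]
 [-0.    0.45 -0.9 ]
 [-1.   -0.    0.  ]] 1.1 [ 1.04  0.63  0.04  1.52 -0.03  1.   -0.02]
(array([502.43, 173.57, 140.33]), np.float64(3.928725257648672)) (array([638.97, -23.87, 125.73]), np.float64(2.8497987131942684))
```

```bash
cat > plan.py <<'E'
from fit import *
from scipy.spatial.transform import Rotation as Ro
P=[569.57,74.97,0.0812]
c,sn=np.cos(P[2]),np.sin(P[2])
ex=np.array([c,sn,0]); ey=np.array([-sn*np.cos(.07),c*np.cos(.07),np.sin(.07)]); ez=np.cross(ex,ey)
RT=np.stack([-ez,np.cross(-ey,-ez),-ey],1)
def st():
    s=ctrl.read_state(); R=Ro.from_euler('xyz',s['tool_rot']).as_matrix(); return s,R,s['eef_pos']
def lanec(side):
    s,R,p=st(); d=p-wheel(P,side,0); return np.array([d@ex,-d@ey,d@ez]) # lateral, downhill from wheel1, height over wheel-top line
def go(side,down,h,lat=0):
    s,R,p=st(); T=wheel(P,side,0)-down*ey+h*ez+lat*ex
    w=Ro.from_matrix(R.T@RT).as_rotvec(degrees=True)/6
    np.set_printoptions(precision=4,suppress=True)
    print('t',s['clock'],'rot units',w,'shift after rot (units)',RT.T@(T-p)/750,'shift cur frame',R.T@(T-p)/750,'F',s['force'],'lane',lanec(side),s['width'])
E
python3 -c "
from plan import *
print(np.linalg.det(RT));go(-1,-40,50)"
```

```text
0.9999999999999997
t 1.1 rot units [3.6328 0.6606 0.1272] shift after rot (units) [ 0.1204  0.3631 -1.025 ] shift cur frame [ 0.0484  0.72   -0.8223] F [0.5207 0.0053 0.1459] lane [-272.3025  728.7496  140.2737] 85.6484154735414
```

Request:
servo_tool(rows=[{"wx": 0.908, "wy": 0.165, "wz": 0.032, "fingers": 1}, {"wx": 0.908, "wy": 0.165, "wz": 0.032, "fingers": 1}, {"wx": 0.908, "wy": 0.165, "wz": 0.032, "fingers": 1}, {"wx": 0.908, "wy": 0.165, "wz": 0.032, "fingers": 1}, {"fingers": 1}])

```text
schema error: expected keys dx, dy, dz, wx, wy, wz, fingers
```

```bash
python3 -c "
from plan import *
go(-1,-40,50)"
```

```text
t 1.1 rot units [3.6328 0.6606 0.1272] shift after rot (units) [ 0.1204  0.3631 -1.025 ] shift cur frame [ 0.0484  0.72   -0.8223] F [0.5207 0.0053 0.1459] lane [-272.3025  728.7496  140.2737] 85.6484154735414
```

Request:
servo_tool(rows=[{"dx": 0, "dy": 0, "dz": 0, "wx": 0.908, "wy": 0.165, "wz": 0.032, "fingers": 1}, {"dx": 0, "dy": 0, "dz": 0, "wx": 0.908, "wy": 0.165, "wz": 0.032, "fingers": 1}, {"dx": 0, "dy": 0, "dz": 0, "wx": 0.908, "wy": 0.165, "wz": 0.032, "fingers": 1}, {"dx": 0, "dy": 0, "dz": 0, "wx": 0.908, "wy": 0.165, "wz": 0.032, "fingers": 1}, {"dx": 0, "dy": 0, "dz": 0, "wx": 0, "wy": 0, "wz": 0, "fingers": 1}])

```text
clock: 1.72
eef_pos: [289.5, -582.1, 231.1]
tool_rot: [-3.138, 1.501, 1.657]
force: [-0.1, 0.1, -0.4]
width: -0.3
```

```bash
python3 -c "
from plan import *
go(-1,-40,50)"
```

```text
t 1.725 rot units [0.0072 0.0019 0.0031] shift after rot (units) [ 0.1201  0.3632 -1.0253] shift cur frame [ 0.1198  0.3641 -1.025 ] F [-0.1187  0.1201 -0.4229] lane [-272.4306  728.9676  140.0902] -0.2794066418114661
```

Request:
servo_tool(rows=[{"dx": 0.006, "dy": 0.024, "dz": -0.068, "wx": 0, "wy": 0, "wz": 0, "fingers": 1}, {"dx": 0.006, "dy": 0.024, "dz": -0.068, "wx": 0, "wy": 0, "wz": 0, "fingers": 1}, {"dx": 0.006, "dy": 0.024, "dz": -0.068, "wx": 0, "wy": 0, "wz": 0, "fingers": 1}, {"dx": 0.006, "dy": 0.024, "dz": -0.068, "wx": 0, "wy": 0, "wz": 0, "fingers": 1}, {"dx": 0.006, "dy": 0.024, "dz": -0.068, "wx": 0, "wy": 0, "wz": 0, "fingers": 1}])

```text
clock: 2.35
eef_pos: [359.0, -317.7, 227.0]
tool_rot: [3.125, 1.502, 1.637]
force: [0.5, 0.2, 1.2]
width: -0.0
```

Request:
servo_tool(rows=[{"dx": 0.006, "dy": 0.024, "dz": -0.068, "wx": 0, "wy": 0, "wz": 0, "fingers": 1}, {"dx": 0.006, "dy": 0.024, "dz": -0.068, "wx": 0, "wy": 0, "wz": 0, "fingers": 1}, {"dx": 0.006, "dy": 0.024, "dz": -0.068, "wx": 0, "wy": 0, "wz": 0, "fingers": 1}, {"dx": 0.006, "dy": 0.024, "dz": -0.068, "wx": 0, "wy": 0, "wz": 0, "fingers": 1}, {"dx": 0.006, "dy": 0.024, "dz": -0.068, "wx": 0, "wy": 0, "wz": 0, "fingers": 1}])

```text
clock: 2.98
eef_pos: [427.9, -55.4, 222.5]
tool_rot: [3.117, 1.501, 1.63]
force: [0.6, -0.5, 0.0]
width: -0.1
```

```bash
python3 -c "
from plan import *
go(-1,-40,50)"
```

```text
t 2.975 rot units [ 0.0232  0.0046 -0.0149] shift after rot (units) [ 0.0607  0.1223 -0.3427] shift cur frame [ 0.0607  0.123  -0.3424] F [ 0.553  -0.4796  0.0343] lane [-91.7285 217.0023  95.5422] -0.06697516031261568
```

Request:
servo_tool(rows=[{"dx": 0.012, "dy": 0.0245, "dz": -0.0685, "wx": 0, "wy": 0, "wz": 0, "fingers": 1}, {"dx": 0.012, "dy": 0.0245, "dz": -0.0685, "wx": 0, "wy": 0, "wz": 0, "fingers": 1}, {"dx": 0.012, "dy": 0.0245, "dz": -0.0685, "wx": 0, "wy": 0, "wz": 0, "fingers": 1}, {"dx": 0.012, "dy": 0.0245, "dz": -0.0685, "wx": 0, "wy": 0, "wz": 0, "fingers": 1}, {"dx": 0.012, "dy": 0.0245, "dz": -0.0685, "wx": 0, "wy": 0, "wz": 0, "fingers": 1}])

```text
clock: 3.6
eef_pos: [498.4, 210.8, 195.3]
tool_rot: [3.122, 1.501, 1.635]
force: [1.4, -0.2, 0.2]
width: -0.1
```

Request:
servo_tool(rows=[{"dx": 0, "dy": 0, "dz": 0, "wx": 0, "wy": 0, "wz": 0, "fingers": 1}, {"dx": 0, "dy": 0, "dz": 0, "wx": 0, "wy": 0, "wz": 0, "fingers": 1}])

```text
clock: 3.85
eef_pos: [497.6, 208.4, 195.1]
tool_rot: [-3.139, 1.502, 1.656]
force: [0.2, -0.8, -0.1]
width: -0.3
```

```bash
python3 -c "
from plan import *
go(-1,-35,5)
for n in('scene','top'):
    im=ctrl.get_image(n); cv2.imwrite(f'pics/{n}1.png',cv2.resize(im[100:300,110:430,::-1],None,fx=2.4,fy=2.4))
    print(proj(n,st()[2]))
"
```

```text
t 3.85 rot units [0.0157 0.0079 0.0028] shift after rot (units) [0.0603 0.0012 0.0036] shift cur frame [0.0603 0.0012 0.0035] F [ 0.1653 -0.8425 -0.0939] lane [ -0.8752 -37.6842  50.2221] -0.316495791122745
[330.2511 146.946 ]
[166.401  239.5509]
```

View pics/scene1.png

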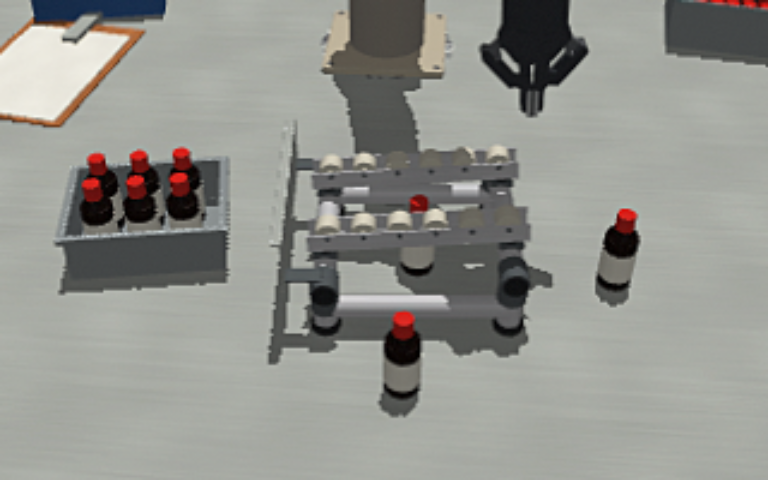

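View pics/top1.png

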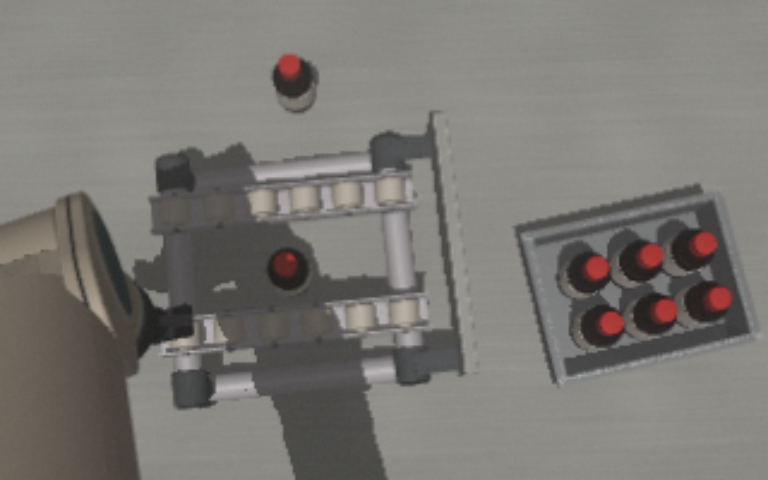

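Request:
servo_tool(rows=[{"dx": 0.03, "dy": 0.001, "dz": 0.003, "wx": 0, "wy": 0, "wz": 0, "fingers": 1}, {"dx": 0.03, "dy": 0, "dz": 0, "wx": 0, "wy": 0, "wz": 0, "fingers": 1}, {"dx": 0, "dy": 0, "dz": 0, "wx": 0, "wy": 0, "wz": 0, "fingers": 1}, {"dx": 0, "dy": 0, "dz": 0, "wx": 0, "wy": 0, "wz": 0, "fingers": 1}])

```text
clock: 4.45
eef_pos: [499.3, 209.1, 151.0]
tool_rot: [3.125, 1.501, 1.634]
force: [0.8, 0.0, 0.1]
width: -0.0
```

```bash
python3 -c "
from plan import *
go(-1,-30,-0.8)
"
```

```text
t 4.45 rot units [-0.0097 -0.0001 -0.0119] shift after rot (units) [ 0.0093 -0.0011  0.0069] shift cur frame [ 0.0093 -0.0011  0.0069] F [0.8426 0.0045 0.139 ] lane [  0.8177 -35.2074   6.1754] -0.007349475841210427
```

Request:
servo_tool(rows=[{"dx": 0.009, "dy": 0, "dz": 0.005, "wx": 0, "wy": 0, "wz": 0, "fingers": 1}, {"dx": 0, "dy": 0, "dz": 0.008, "wx": 0, "wy": 0, "wz": 0, "fingers": 1}, {"dx": 0, "dy": 0, "dz": 0.008, "wx": 0, "wy": 0, "wz": 0, "fingers": 1}, {"dx": 0, "dy": 0, "dz": 0.008, "wx": 0, "wy": 0, "wz": 0, "fingers": 1}])

```text
clock: 4.95
eef_pos: [500.6, 188.1, 142.0]
tool_rot: [3.137, 1.501, 1.647]
force: [-0.2, -0.3, 0.3]
width: 0.3
```

```bash
python3 -c "
from plan import *
go(-1,0,-0.8)
"
```

```text
t 4.95 rot units [-0.0022  0.0009 -0.0035] shift after rot (units) [-0.0007 -0.0005  0.0181] shift cur frame [-0.0007 -0.0005  0.0181] F [-0.1792 -0.311   0.2764] lane [  0.3963 -13.5501  -1.2892] 0.332650683100614
```

Request:
servo_tool(rows=[{"dx": 0, "dy": 0, "dz": 0.008, "wx": 0, "wy": 0, "wz": 0, "fingers": 1}])

```text
clock: 5.08
eef_pos: [501.1, 182.5, 141.7]
tool_rot: [3.134, 1.5, 1.645]
force: [-0.2, 0.3, 3.7]
width: 0.2
```

Request:
servo_tool(rows=[{"dx": 0, "dy": 0, "dz": 0.004, "wx": 0, "wy": 0, "wz": 0, "fingers": 1}])

```text
clock: 5.2
eef_pos: [501.3, 179.6, 141.7]
tool_rot: [3.134, 1.5, 1.644]
force: [-1.3, 1.1, 4.9]
width: -0.4
```

Request:
servo_tool(rows=[{"dx": -0.0005, "dy": 0, "dz": 0.008, "wx": 0, "wy": 0, "wz": 0, "fingers": 1}, {"dx": 0, "dy": 0, "dz": 0.008, "wx": 0, "wy": 0, "wz": 0, "fingers": 1}])

```text
clock: 5.45
eef_pos: [502.3, 167.3, 141.0]
tool_rot: [3.135, 1.501, 1.646]
force: [-1.2, 1.2, 4.3]
width: 0.1
```

Request:
servo_tool(rows=[{"dx": 0, "dy": 0, "dz": 0.008, "wx": 0, "wy": 0, "wz": 0, "fingers": 1}, {"dx": 0, "dy": 0, "dz": 0.008, "wx": 0, "wy": 0, "wz": 0, "fingers": 1}, {"dx": 0, "dy": 0, "dz": 0.008, "wx": 0, "wy": 0, "wz": 0, "fingers": 1}, {"dx": 0, "dy": 0, "dz": 0.008, "wx": 0, "wy": 0, "wz": 0, "fingers": 1}])

```text
clock: 5.95
eef_pos: [504.0, 143.4, 138.9]
tool_rot: [-3.137, 1.501, 1.656]
force: [0.9, 0.3, 0.3]
width: 0.2
```

```bash
python3 -c "
from plan import *
go(-1,42,-0.8)
for n in('scene','top'):
    im=ctrl.get_image(n); cv2.imwrite(f'pics/{n}2.png',cv2.resize(im[140:260,200:360,::-1],None,fx=5,fy=5) if n=='scene' else cv2.resize(im[160:260,130:290,::-1],None,fx=5,fy=5))
"
```

```text
t 5.95 rot units [0.     0.0015 0.0028] shift after rot (units) [-0.0007 -0.0002  0.0142] shift cur frame [-0.0007 -0.0002  0.0142] F [0.8895 0.3007 0.2633] lane [ 0.1642 31.3461 -1.2902] 0.1860417734504189
```

View pics/scene2.png

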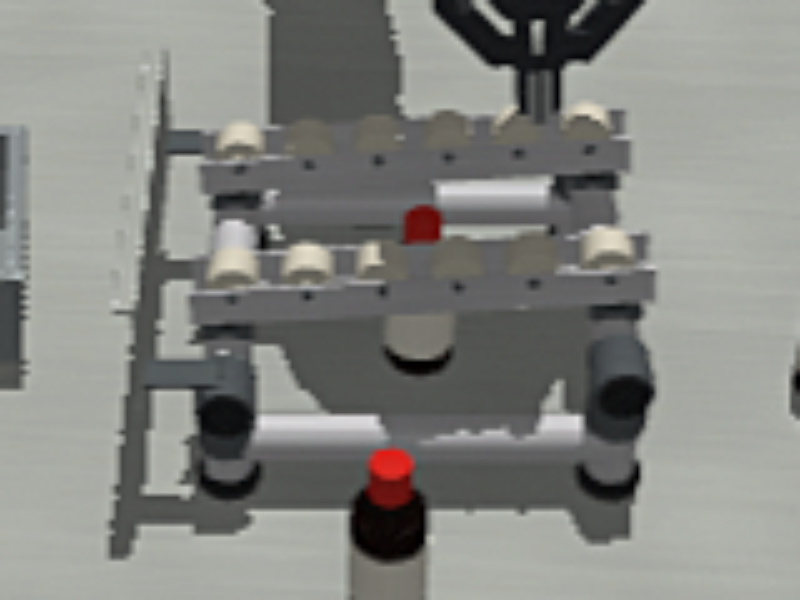

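Request:
servo_tool(rows=[{"dx": -0.0005, "dy": 0, "dz": 0.008, "wx": 0, "wy": 0, "wz": 0, "fingers": 1}, {"dx": 0, "dy": 0, "dz": 0.008, "wx": 0, "wy": 0, "wz": 0, "fingers": 1}])

```text
clock: 6.3
eef_pos: [505.0, 131.8, 138.8]
tool_rot: [3.14, 1.501, 1.651]
force: [-1.1, 0.2, 2.9]
width: 0.1
```

Request:
servo_tool(rows=[{"dx": 0, "dy": 0, "dz": 0.01, "wx": 0, "wy": 0, "wz": 0, "fingers": 1}, {"dx": 0, "dy": 0, "dz": 0.01, "wx": 0, "wy": 0, "wz": 0, "fingers": 1}, {"dx": 0, "dy": 0, "dz": 0.01, "wx": 0, "wy": 0, "wz": 0, "fingers": 1}, {"dx": 0, "dy": 0, "dz": 0.01, "wx": 0, "wy": 0, "wz": 0, "fingers": 1}, {"dx": 0, "dy": 0, "dz": 0.01, "wx": 0, "wy": 0, "wz": 0, "fingers": 1}])

```text
clock: 6.92
eef_pos: [508.1, 94.4, 136.1]
tool_rot: [3.14, 1.501, 1.651]
force: [-1.6, 0.4, 3.5]
width: -0.2
```

```bash
python3 -c "
from plan import *
go(-1,84,-0.8)
"
```

```text
t 6.925 rot units [ 0.0013 -0.0024 -0.0007] shift after rot (units) [ 0.0003 -0.0004  0.0045] shift cur frame [ 0.0003 -0.0004  0.0045] F [-1.5752  0.3946  3.469 ] lane [ 0.3038 80.6457 -0.5903] -0.18235612371634538
```

Force 3 N, good. Continue.

Request:
servo_tool(rows=[{"dx": 0, "dy": 0, "dz": 0.01, "wx": 0, "wy": 0, "wz": 0, "fingers": 1}, {"dx": 0, "dy": 0, "dz": 0.01, "wx": 0, "wy": 0, "wz": 0, "fingers": 1}, {"dx": 0, "dy": 0, "dz": 0.01, "wx": 0, "wy": 0, "wz": 0, "fingers": 1}, {"dx": 0, "dy": 0, "dz": 0.01, "wx": 0, "wy": 0, "wz": 0, "fingers": 1}, {"dx": 0, "dy": 0, "dz": 0.01, "wx": 0, "wy": 0, "wz": 0, "fingers": 1}])

```text
clock: 7.55
eef_pos: [511.2, 57.0, 133.3]
tool_rot: [3.14, 1.501, 1.651]
force: [-0.1, -0.7, 2.6]
width: 0.1
```

```bash
python3 -c "
from plan import *
go(-1,126,-0.8)
"
```

```text
t 7.55 rot units [ 0.0001 -0.0009 -0.0009] shift after rot (units) [ 0.0001 -0.0004  0.0103] shift cur frame [ 0.0001 -0.0004  0.0103] F [-0.0821 -0.6877  2.5926] lane [  0.328  118.2844  -0.753 ] 0.14160306784223725
```

Request:
servo_tool(rows=[{"dx": 0, "dy": 0, "dz": 0.01, "wx": 0, "wy": 0, "wz": 0, "fingers": 1}, {"dx": 0, "dy": 0, "dz": 0.01, "wx": 0, "wy": 0, "wz": 0, "fingers": 1}, {"dx": 0, "dy": 0, "dz": 0.01, "wx": 0, "wy": 0, "wz": 0, "fingers": 1}, {"dx": 0, "dy": 0, "dz": 0.01, "wx": 0, "wy": 0, "wz": 0, "fingers": 1}, {"dx": 0, "dy": 0, "dz": 0.01, "wx": 0, "wy": 0, "wz": 0, "fingers": 1}])

```text
clock: 8.18
eef_pos: [514.2, 19.6, 130.6]
tool_rot: [-3.141, 1.501, 1.652]
force: [-0.1, -0.1, -0.6]
width: 0.2
```

```bash
python3 -c "
from plan import *
go(-1,168,-0.8)
"
```

```text
t 8.175 rot units [-0.0002  0.0007  0.0002] shift after rot (units) [-0.0001 -0.0004  0.0161] shift cur frame [-0.0001 -0.0004  0.0161] F [-0.1343 -0.066  -0.6141] lane [  0.28   155.9115  -0.8387] 0.22016693230734824
```

Request:
servo_tool(rows=[{"dx": 0, "dy": 0, "dz": 0.008, "wx": 0, "wy": 0, "wz": 0, "fingers": 1}, {"dx": 0, "dy": 0, "dz": 0.008, "wx": 0, "wy": 0, "wz": 0, "fingers": 1}])

```text
clock: 8.43
eef_pos: [515.1, 7.9, 130.1]
tool_rot: [3.14, 1.501, 1.651]
force: [-0.6, -0.2, 2.2]
width: 0.1
```

Request:
servo_tool(rows=[{"dx": 0, "dy": 0, "dz": 0.01, "wx": 0, "wy": 0, "wz": 0, "fingers": 1}, {"dx": 0, "dy": 0, "dz": 0.01, "wx": 0, "wy": 0, "wz": 0, "fingers": 1}, {"dx": 0, "dy": 0, "dz": 0.01, "wx": 0, "wy": 0, "wz": 0, "fingers": 1}, {"dx": 0, "dy": 0, "dz": 0.01, "wx": 0, "wy": 0, "wz": 0, "fingers": 1}, {"dx": 0, "dy": 0, "dz": 0.01, "wx": 0, "wy": 0, "wz": 0, "fingers": 1}])

```text
clock: 9.05
eef_pos: [518.2, -29.4, 127.4]
tool_rot: [3.141, 1.501, 1.651]
force: [-1.9, 0.6, 1.8]
width: 0.0
```

```bash
python3 -c "
from plan import *
go(-1,210,-0.8)
"
```

```text
t 9.05 rot units [ 0.0014 -0.0022 -0.0004] shift after rot (units) [ 0.0002 -0.0004  0.0064] shift cur frame [ 0.0002 -0.0004  0.0064] F [-1.861   0.5798  1.7643] lane [  0.3176 205.1691  -0.6311] 0.020186082077523954
```

Request:
servo_tool(rows=[{"dx": 0, "dy": 0, "dz": 0.008, "wx": 0, "wy": 0, "wz": 0, "fingers": 1}])

```text
clock: 9.18
eef_pos: [518.7, -35.6, 127.0]
tool_rot: [3.14, 1.501, 1.65]
force: [-1.4, 0.4, 2.4]
width: 0.1
```

Request:
servo_tool(rows=[{"dx": 0, "dy": 0, "dz": 0.01, "wx": 0, "wy": 0, "wz": 0, "fingers": 1}, {"dx": 0, "dy": 0, "dz": 0.01, "wx": 0, "wy": 0, "wz": 0, "fingers": 1}, {"dx": -0.02, "dy": 0, "dz": 0.003, "wx": 0, "wy": 0, "wz": 0, "fingers": 1}, {"dx": -0.05, "dy": 0, "dz": 0, "wx": 0, "wy": 0, "wz": 0, "fingers": 1}, {"dx": 0, "dy": 0, "dz": 0, "wx": 0, "wy": 0, "wz": 0, "fingers": 1}])

```text
clock: 9.8
eef_pos: [522.6, -56.4, 181.2]
tool_rot: [3.047, 1.502, 1.557]
force: [0.3, 0.0, -0.3]
width: 0.1
```

```bash
python3 -c "
from plan import *
go(1,-35,5)
"
```

```text
t 9.8 rot units [ 0.0012  0.0126 -0.0624] shift after rot (units) [ 0.0666  0.1566 -0.3514] shift cur frame [ 0.0672  0.1562 -0.3515] F [ 0.2709  0.0132 -0.2663] lane [-117.4208  228.5501   54.9659] 0.11989824681660616
```

Request:
servo_tool(rows=[{"dx": 0, "dy": 0.0313, "dz": -0.0703, "wx": 0, "wy": 0, "wz": 0, "fingers": 1}, {"dx": 0, "dy": 0.0313, "dz": -0.0703, "wx": 0, "wy": 0, "wz": 0, "fingers": 1}, {"dx": 0, "dy": 0.0313, "dz": -0.0703, "wx": 0, "wy": 0, "wz": 0, "fingers": 1}, {"dx": 0, "dy": 0.0313, "dz": -0.0703, "wx": 0, "wy": 0, "wz": 0, "fingers": 1}, {"dx": 0, "dy": 0.0313, "dz": -0.0703, "wx": 0, "wy": 0, "wz": 0, "fingers": 1}])

```text
clock: 10.42
eef_pos: [616.1, 217.6, 196.4]
tool_rot: [-3.137, 1.501, 1.657]
force: [0.5, -0.4, -0.2]
width: 0.1
```

Request:
servo_tool(rows=[{"dx": 0, "dy": 0, "dz": 0, "wx": 0, "wy": 0, "wz": 0, "fingers": 1}, {"dx": 0, "dy": 0, "dz": 0, "wx": 0, "wy": 0, "wz": 0, "fingers": 1}, {"dx": 0, "dy": 0, "dz": 0, "wx": 0, "wy": 0, "wz": 0, "fingers": 1}])

```text
clock: 10.8
eef_pos: [615.8, 213.5, 196.3]
tool_rot: [-3.131, 1.502, 1.66]
force: [0.1, 0.6, 0.9]
width: 0.4
```

```bash
python3 -c "
from plan import *
go(1,-35,5)
"
```

```text
t 10.8 rot units [-0.0236  0.0135  0.0053] shift after rot (units) [ 0.0624  0.0036 -0.0023] shift cur frame [ 0.0624  0.0036 -0.0024] F [0.0817 0.6018 0.8615] lane [ -2.6962 -33.2711  51.7707] 0.39070049324190453
```

Request:
servo_tool(rows=[{"dx": 0.031, "dy": 0.0035, "dz": -0.003, "wx": 0, "wy": 0, "wz": 0, "fingers": 1}, {"dx": 0.031, "dy": 0, "dz": 0, "wx": 0, "wy": 0, "wz": 0, "fingers": 1}, {"dx": 0, "dy": 0, "dz": 0, "wx": 0, "wy": 0, "wz": 0, "fingers": 1}, {"dx": 0, "dy": 0, "dz": 0, "wx": 0, "wy": 0, "wz": 0, "fingers": 1}, {"dx": 0, "dy": 0, "dz": 0, "wx": 0, "wy": 0, "wz": 0, "fingers": 1}])

```text
clock: 11.42
eef_pos: [619.0, 221.2, 151.6]
tool_rot: [3.111, 1.5, 1.621]
force: [-1.1, 0.3, 0.8]
width: -0.0
```

```bash
python3 -c "
from plan import *
go(1,-30,-0.8)
"
```

```text
t 11.425 rot units [-0.0049 -0.0034 -0.021 ] shift after rot (units) [ 0.0099 -0.0015  0.0101] shift cur frame [ 0.0099 -0.0015  0.0101] F [-1.1337  0.3106  0.7999] lane [  1.0929 -37.5418   6.6097] -0.044294544125148605
```

Request:
servo_tool(rows=[{"dx": 0.0095, "dy": 0, "dz": 0.006, "wx": 0, "wy": 0, "wz": 0, "fingers": 1}, {"dx": 0, "dy": 0, "dz": 0.008, "wx": 0, "wy": 0, "wz": 0, "fingers": 1}, {"dx": 0, "dy": 0, "dz": 0.008, "wx": 0, "wy": 0, "wz": 0, "fingers": 1}, {"dx": 0, "dy": 0, "dz": 0.006, "wx": 0, "wy": 0, "wz": 0, "fingers": 1}])

```text
clock: 11.92
eef_pos: [620.0, 200.2, 141.8]
tool_rot: [3.138, 1.501, 1.648]
force: [0.6, 0.7, 0.4]
width: -0.0
```

```bash
python3 -c "
from plan import *
go(1,0,-0.8)
"
```

```text
t 11.925 rot units [-0.0053  0.0031 -0.0028] shift after rot (units) [-0.0012 -0.0006  0.0212] shift cur frame [-0.0012 -0.0006  0.0212] F [0.6233 0.6826 0.3922] lane [  0.4322 -15.935   -1.7088] -0.019270069976216206
```

Slightly low (-1.7); raise 0.9 mm before contact.

Request:
servo_tool(rows=[{"dx": -0.0012, "dy": 0, "dz": 0.004, "wx": 0, "wy": 0, "wz": 0, "fingers": 1}, {"dx": 0, "dy": 0, "dz": 0.006, "wx": 0, "wy": 0, "wz": 0, "fingers": 1}])

```text
clock: 12.18
eef_pos: [620.5, 193.6, 142.3]
tool_rot: [3.134, 1.5, 1.645]
force: [-0.2, 0.9, -0.3]
width: 0.1
```

Request:
servo_tool(rows=[{"dx": 0, "dy": 0, "dz": 0.008, "wx": 0, "wy": 0, "wz": 0, "fingers": 1}])

```text
clock: 12.3
eef_pos: [621.0, 188.0, 142.1]
tool_rot: [3.132, 1.5, 1.643]
force: [-0.8, 0.4, 3.2]
width: 0.2
```

```bash
python3 -c "
from plan import *
go(1,0,-0.8)
"
```

```text
t 12.3 rot units [ 0.0066 -0.0073 -0.0061] shift after rot (units) [ 0.0004 -0.0006  0.0049] shift cur frame [ 0.0004 -0.0006  0.0049] F [-0.7629  0.4393  3.2477] lane [ 0.4452 -3.705  -0.4704] 0.16305355647450337
```

Request:
servo_tool(rows=[{"dx": 0, "dy": 0, "dz": 0.01, "wx": 0, "wy": 0, "wz": 0, "fingers": 1}, {"dx": 0, "dy": 0, "dz": 0.01, "wx": 0, "wy": 0, "wz": 0, "fingers": 1}])

```text
clock: 12.55
eef_pos: [622.3, 171.9, 140.8]
tool_rot: [3.136, 1.501, 1.646]
force: [0.7, -0.4, 0.5]
width: -0.2
```

Request:
servo_tool(rows=[{"dx": 0, "dy": 0, "dz": 0.01, "wx": 0, "wy": 0, "wz": 0, "fingers": 1}, {"dx": 0, "dy": 0, "dz": 0.01, "wx": 0, "wy": 0, "wz": 0, "fingers": 1}, {"dx": 0, "dy": 0, "dz": 0.01, "wx": 0, "wy": 0, "wz": 0, "fingers": 1}, {"dx": 0, "dy": 0, "dz": 0.01, "wx": 0, "wy": 0, "wz": 0, "fingers": 1}])

```text
clock: 13.05
eef_pos: [624.5, 142.6, 138.8]
tool_rot: [-3.141, 1.5, 1.653]
force: [-1.3, -0.2, 3.6]
width: 0.0
```

```bash
python3 -c "
from plan import *
go(1,42,-0.8)
"
```

```text
t 13.05 rot units [ 0.0028 -0.0028  0.0007] shift after rot (units) [ 0.0002 -0.0003  0.0001] shift cur frame [ 0.0002 -0.0003  0.0001] F [-1.3307 -0.2225  3.6113] lane [ 0.191  41.9109 -0.6274] 0.04062339865059976
```

Request:
servo_tool(rows=[{"dx": 0, "dy": 0, "dz": 0.01, "wx": 0, "wy": 0, "wz": 0, "fingers": 1}, {"dx": 0, "dy": 0, "dz": 0.01, "wx": 0, "wy": 0, "wz": 0, "fingers": 1}, {"dx": 0, "dy": 0, "dz": 0.01, "wx": 0, "wy": 0, "wz": 0, "fingers": 1}, {"dx": 0, "dy": 0, "dz": 0.01, "wx": 0, "wy": 0, "wz": 0, "fingers": 1}, {"dx": 0, "dy": 0, "dz": 0.01, "wx": 0, "wy": 0, "wz": 0, "fingers": 1}])

```text
clock: 13.68
eef_pos: [627.6, 105.5, 136.0]
tool_rot: [3.14, 1.5, 1.65]
force: [-1.5, 0.8, 4.9]
width: 0.3
```

```bash
python3 -c "
from plan import *
go(1,84,-0.8)
"
```

```text
t 13.675 rot units [ 0.0016 -0.0049 -0.0012] shift after rot (units) [ 0.0001 -0.0005  0.0063] shift cur frame [ 0.0001 -0.0005  0.0063] F [-1.5176  0.7827  4.868 ] lane [ 0.3467 79.2961 -0.7589] 0.34242869962914213
```

Request:
servo_tool(rows=[{"dx": 0, "dy": 0, "dz": 0.01, "wx": 0, "wy": 0, "wz": 0, "fingers": 1}, {"dx": 0, "dy": 0, "dz": 0.01, "wx": 0, "wy": 0, "wz": 0, "fingers": 1}, {"dx": 0, "dy": 0, "dz": 0.01, "wx": 0, "wy": 0, "wz": 0, "fingers": 1}, {"dx": 0, "dy": 0, "dz": 0.01, "wx": 0, "wy": 0, "wz": 0, "fingers": 1}, {"dx": 0, "dy": 0, "dz": 0.01, "wx": 0, "wy": 0, "wz": 0, "fingers": 1}])

```text
clock: 14.3
eef_pos: [630.6, 67.9, 133.0]
tool_rot: [-3.14, 1.501, 1.653]
force: [-0.4, 1.2, 2.1]
width: -0.3
```

```bash
python3 -c "
from plan import *
go(1,126,-0.8)
"
```

```text
t 14.3 rot units [ 0.0003 -0.0011  0.0009] shift after rot (units) [-0.0004 -0.0004  0.0118] shift cur frame [-0.0004 -0.0004  0.0118] F [-0.3512  1.189   2.1079] lane [  0.2684 117.1445  -1.1203] -0.34823719265505215
```

Slightly raise (0.2 mm) and continue.

Request:
servo_tool(rows=[{"dx": -0.0003, "dy": 0, "dz": 0.01, "wx": 0, "wy": 0, "wz": 0, "fingers": 1}, {"dx": 0, "dy": 0, "dz": 0.01, "wx": 0, "wy": 0, "wz": 0, "fingers": 1}, {"dx": 0, "dy": 0, "dz": 0.01, "wx": 0, "wy": 0, "wz": 0, "fingers": 1}, {"dx": 0, "dy": 0, "dz": 0.01, "wx": 0, "wy": 0, "wz": 0, "fingers": 1}, {"dx": 0, "dy": 0, "dz": 0.01, "wx": 0, "wy": 0, "wz": 0, "fingers": 1}])

```text
clock: 14.92
eef_pos: [633.7, 30.4, 130.6]
tool_rot: [-3.141, 1.501, 1.653]
force: [0.0, -0.3, 0.5]
width: 0.3
```

Request:
servo_tool(rows=[{"dx": 0, "dy": 0, "dz": 0.01, "wx": 0, "wy": 0, "wz": 0, "fingers": 1}, {"dx": 0, "dy": 0, "dz": 0.01, "wx": 0, "wy": 0, "wz": 0, "fingers": 1}])

```text
clock: 15.18
eef_pos: [634.9, 15.7, 130.0]
tool_rot: [3.14, 1.501, 1.65]
force: [-0.9, -0.3, 2.5]
width: -0.0
```

```bash
python3 -c "
from plan import *
go(1,168,-0.8)
"
```

```text
t 15.175 rot units [ 0.0018 -0.0005 -0.001 ] shift after rot (units) [ 0.0005 -0.0004 -0.0021] shift cur frame [ 0.0005 -0.0004 -0.0021] F [-0.8653 -0.3416  2.4841] lane [  0.2901 169.6068  -0.4399] -0.022724661203049727
```

Request:
servo_tool(rows=[{"dx": 0, "dy": 0, "dz": 0.01, "wx": 0, "wy": 0, "wz": 0, "fingers": 1}, {"dx": 0, "dy": 0, "dz": 0.01, "wx": 0, "wy": 0, "wz": 0, "fingers": 1}, {"dx": 0, "dy": 0, "dz": 0.01, "wx": 0, "wy": 0, "wz": 0, "fingers": 1}, {"dx": 0, "dy": 0, "dz": 0.01, "wx": 0, "wy": 0, "wz": 0, "fingers": 1}, {"dx": 0, "dy": 0, "dz": 0.01, "wx": 0, "wy": 0, "wz": 0, "fingers": 1}])

```text
clock: 15.8
eef_pos: [637.9, -21.4, 127.4]
tool_rot: [3.141, 1.5, 1.652]
force: [-0.6, -0.8, 3.0]
width: -0.0
```

```bash
python3 -c "
from plan import *
go(1,210,-0.8)
"
```

```text
t 15.8 rot units [ 0.0026 -0.0033 -0.0003] shift after rot (units) [ 0.0004 -0.0004  0.0042] shift cur frame [ 0.0004 -0.0004  0.0042] F [-0.5992 -0.8467  3.0017] lane [  0.3208 206.8818  -0.5021] -0.044074893470531534
```

Request:
servo_tool(rows=[{"dx": 0, "dy": 0, "dz": 0.01, "wx": 0, "wy": 0, "wz": 0, "fingers": 1}, {"dx": 0, "dy": 0, "dz": 0.01, "wx": 0, "wy": 0, "wz": 0, "fingers": 1}, {"dx": 0, "dy": 0, "dz": 0.008, "wx": 0, "wy": 0, "wz": 0, "fingers": 1}, {"dx": -0.02, "dy": 0, "dz": 0.002, "wx": 0, "wy": 0, "wz": 0, "fingers": 1}, {"dx": -0.06, "dy": 0, "dz": 0, "wx": 0, "wy": 0, "wz": 0, "fingers": 1}])

```text
clock: 16.42
eef_pos: [638.5, -47.5, 184.5]
tool_rot: [-3.075, 1.5, 1.719]
force: [0.2, -0.4, -0.1]
width: -0.1
```

Request:
servo_tool(rows=[{"dx": -0.06, "dy": 0, "dz": 0, "wx": 0, "wy": 0, "wz": 0, "fingers": 1}, {"dx": -0.03, "dy": -0.03, "dz": 0.06, "wx": 0, "wy": 0, "wz": 0, "fingers": 1}, {"dx": 0, "dy": -0.04, "dz": 0.07, "wx": 0, "wy": 0, "wz": 0, "fingers": 1}, {"dx": 0, "dy": -0.04, "dz": 0.07, "wx": 0, "wy": 0, "wz": 0, "fingers": 1}, {"dx": 0, "dy": -0.04, "dz": 0.07, "wx": 0, "wy": 0, "wz": 0, "fingers": 1}])

```text
clock: 17.05
eef_pos: [544.2, -264.5, 239.8]
tool_rot: [3.114, 1.502, 1.626]
force: [0.1, 0.2, 0.3]
width: 0.1
```

Request:
servo_tool(rows=[{"dx": 0, "dy": 0, "dz": 0, "wx": 0, "wy": 0, "wz": 0, "fingers": 1}, {"dx": 0, "dy": 0, "dz": 0, "wx": 0, "wy": 0, "wz": 0, "fingers": 1}, {"dx": 0, "dy": 0, "dz": 0, "wx": 0, "wy": 0, "wz": 0, "fingers": 1}])

```text
clock: 17.42
eef_pos: [545.9, -260.9, 239.1]
tool_rot: [3.123, 1.5, 1.637]
force: [-0.6, 0.5, -0.3]
width: -0.3
```

```bash
python3 -c "
from plan import *
go(1,210,-0.8)
for n in('scene','top'):
    im=ctrl.get_image(n); cv2.imwrite(f'pics/{n}3.png',cv2.resize(im[:,:,::-1],None,fx=1.5,fy=1.5))
a=cv2.imread('pics/top0c.png')
"
```

```text
t 17.425 rot units [ 0.0309 -0.0077 -0.0104] shift after rot (units) [ 0.1706  0.1478 -0.293 ] shift cur frame [ 0.171   0.1486 -0.2924] F [-0.6283  0.4521 -0.259 ] lane [-110.861   429.7376  127.134 ] -0.28308781246864295
```

View pics/scene3.png

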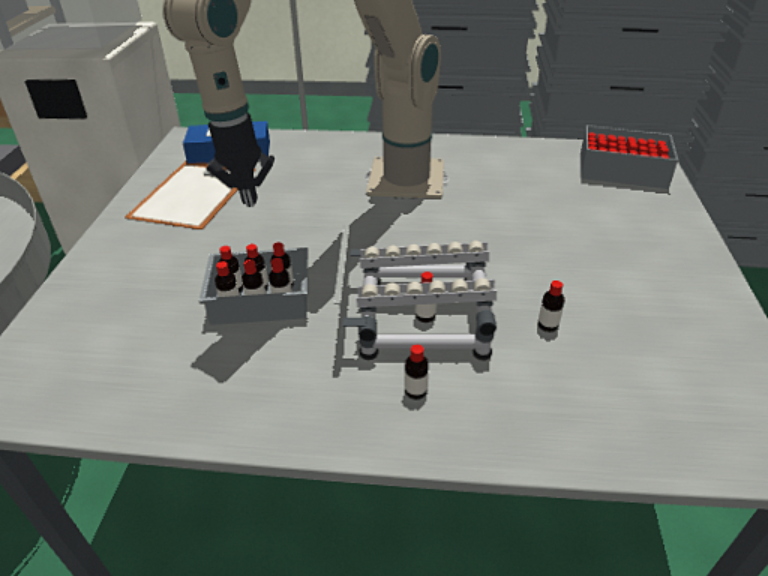

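View pics/top3.png

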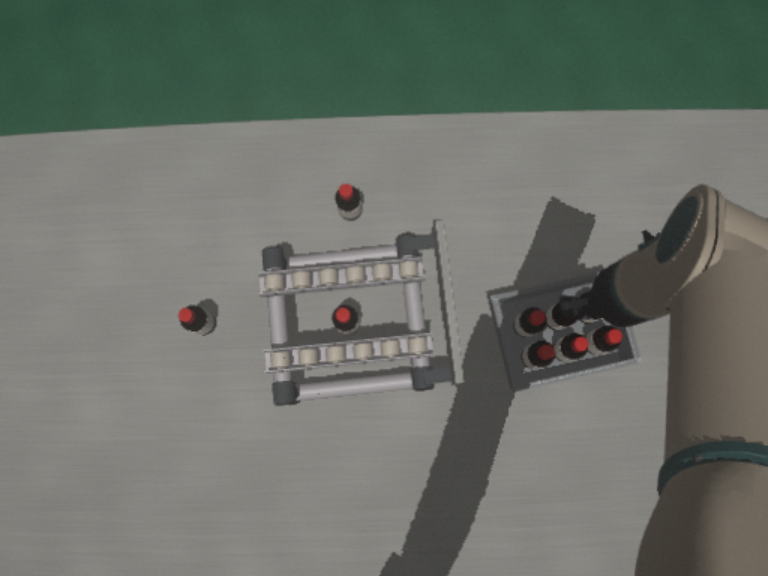

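```bash
python3 -c "
from cell import ctrl
print(ctrl.finish_job())"
```

```text
the job is handed in; nothing more can be done
None
```

I drew the shut fingertips down both tracks, near then far, each in one pass from wheel 1 to wheel 6 and always downhill. I handed the job in at about 17.5 s of the 53 s allowed.

- **Contact:** I read 2–5 N upward on each of the 12 wheels, which is about 0.5–1.3 mm of track give. Readings between wheels were near zero, as they should be. The force was read at points along each pass, so a brief peak between readings would not show.
- **Last pictures:** The lane and the tray show where they stood, and all three loose bottles are upright in place. The hand is about 120 mm above the tray's bottles, with no force beyond sensor noise (about 0.5 N).
- **Not confirmed:** The turn of the wheels could not be seen, because they carry no visible marks in the pictures. I infer it from the contact force and the downhill drag. At about 20 mm of contact per wheel, that is roughly 1 rad or more.
- **Disagreements:** The two cameras placed the lane about 4 mm apart, so I used their joint fit. The measured fingertip position also wandered by 1–2 mm after fast moves, so I set the height by the force reading.

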